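# Stand the cutting template in its bay

### The job

Tip the orange cutting template up off the front rest until it leans back on the rack's rear rail with its foot still in the wooden ledge's groove, and let it settle there. Then slide it along the groove, away from the end where it starts, until its foot drops fully into the deeper bay, and leave it standing there on its own. Tip and slide it gently without lifting it out of the rack, and leave the steel weights and the folding rule where they lie.

Things in the scene. Friction and masses are not known exactly. Their poses are not given: they have to be found in the camera images.
- template: Orange plate 95 mm tall (z), 130 wide (y), 10 thick (x), pale stripes, black dot near the top, 0.15-0.35 kg. Origin: centre of its foot edge. It starts leaning 45 degrees forward (top towards the rack's -x), foot in the ledge's groove against the fence, front face on the front rest bar, top 33 mm standing out past the bar. It starts at rack y = 65 to 95 mm.
- rack: Green fixed rack. Origin on the table; x to the rack's back, y along it, z up. Rack-frame mm: base plate x -135 to 35, y -200 to 200, 10 thick; wooden ledge on it: deck x -60 to -9, top z = 40, then a foot groove x -9 to 8, floor z = 34, all along the rack; green fence behind, x 8 to 22, top z = 46. Standing in the groove against fence and rail the template leans back about 9 to 14 degrees.
- bay_range (a point): Middle of the stretch of the groove's floor that holds the bay: a gap in that floor 138 mm long (y), 17 wide (rack x -9 to 8), 24 deep. Its centre is up to 33 mm to either side of this point along y, differently each time and not reported: find it by feel (sliding towards -y, the foot drops 24 mm, then stops at the bay's end) or by eye.
- rear_rail (a point): Middle of the rear rail: steel bar 10 mm thick along rack y; this point on its axis (rack x 20, z 90 mm); posts at y = -190 and 190.
- front_rest (a point): Middle of the front rest: steel bar 12 mm thick along rack y; this point on its axis (rack x -47, z 74 mm); posts at y = -190 and 190.
- weight_a: Steel block 30 x 90 x 30 mm, 0.62 kg, lying on the rack's base plate in front of the ledge, under the front rest; origin at the centre of its underside. Leave it alone.
- weight_b: Same steel block, on the table to the left. Leave it alone.
- weight_c: Same steel block, on the table to the right. Leave it alone.
- rule: Folded yellow and white folding rule, 18 x 235 x 16 mm, long along its y; origin at the centre of its underside. Leave it alone.
There are look-alikes about, which are no part of the job. Of the things like the template, leave any that is purple or red; of the rest the larger one is meant.

How it is judged:
On the way:
1. The template is tipped up, leaning back on the rear rail, its foot still up in the ledge's groove (angle between template's own z axis and vertical below 0.3 rad and z of template in the frame of rack between 0.028 and 0.044 m and x of template in the frame of rack above -0.02 m and linear speed of template below 0.03 m/s), for 0.2 s.
At the end, for the whole second after the job is handed in: The template stands in the bay: its foot within 7 mm of the bay floor, between fence and ledge, within 14 degrees of upright, its width along the rack within 7 degrees, at rest (z of template in the frame of rack between 0.004 and 0.017 m and x of template in the frame of rack between -0.014 and 0.014 m and angle between template's own z axis and vertical below 0.25 rad and angle between the y axis of template and the y axis of rack, either way round below 0.12 rad and linear speed of template below 0.02 m/s and angular speed of template below 0.1 rad/s); the robot touches nothing.
It fails at once if the template is lifted out: its foot more than 35 mm above the groove's floor (z of template in the frame of rack above 0.069 m).
It fails at once if the template is pushed harder than 40 N (contact force between the arm and template above 40 N).
It fails at once if a bystander (weight or rule) is moved more than 20 mm (distance of any of weight_a, weight_b, weight_c, rule from where it was at the start of the episode above 0.02 m).
It also fails if it takes over 58 s, if anything falls off the work surface, if the arm or the gripper's body presses on something with over 40 N, if the wrist force passes 120 N, or if a joint passes its speed limit or range.

### The arm

A 7-joint arm with a two-finger parallel gripper is mounted at the origin on the work surface. World frame = base frame: x ahead of the robot, y to its left, z up, the work surface at z = 0. Lengths are in m, angles in rad, forces in N, time in s.
With the tool pointing down it reaches from about 0.425 to 0.825 m from the base axis. Payload 3.6 kg.
Tool frame: the origin (TCP) lies on the centre line of the jaws, within the pads' length; the fingertips stand robot.nose_length ahead of it and the grasp point (between the pads) lies 2 mm behind it (robot.nose_length is the distance from the TCP to the fingertips, in m); z points along the fingers, y is the line along which they close (so a half turn about z gives the same grasp; the last joint's range is limited). The gripper opens to 85 mm and grips with 20 to 120 N. Pads are 22 mm wide; open, the fingers measure 114 mm over their backs; the gripper's body (76 mm by 85 mm) begins 54 mm behind the grasp point. The pads swing forward as they close: fully open they stand 13 mm farther back than shut.
Start: joints at [1.093, 0.615, -0.013, 1.423, 0.008, 1.103, -0.04], TCP at [0.284, -0.585, 0.212] pointing down, gripper open.
Joint ranges: [-3.12, 3.12], [-0.3, 2.06], [-1.34, 1.32], [0.26, 2.42], [-1.36, 4.5], [0.01, 1.98], [-2.84, 2.84]. Speed limits (rad/s): [2.79, 2.79, 3.14, 3.14, 3.14, 3.14, 3.14].

### API

Orientations are given as a rotation vector (axis times angle).
In Python, from plant import robot gives the robot as it stands.
- The arm moves only by the shell command python3 -m creep 'ROWS' [OPENING]. ROWS is JSON, a list of rows, each a list of 6 numbers: the shift along the tool's x, y, z in m, then the turn, a rotation vector about the tool's x, y, z in rad. In form: [[dx, dy, dz, wx, wy, wz], ...]. A call has 1 to 12 rows; each row shifts and turns the commanded pose from where the row before left it, along the tool's axes as they then stand; what a row does not reach is not made up. A row lasts 1/10 s, in which the tool goes at most 50 mm and 8.59 degrees, less where a joint would pass 70% of its speed; a pose out of reach is approached as far as the arm can. A call with a gripper value outside its range is refused whole. OPENING is the opening, from 0 (shut) to 1 (fully open), set as the call begins (- or left out, the last holds). The fingers move at their own pace and stop on an object; the grip force is fixed at half the most. Time passes only in rows, so rows that do not move let the fingers close. It gives the time, the measured TCP pose, the force, the opening and the grip force at its end, in the units of the state.
- robot.observe(): the state, without advancing time (a new reading comes with each control period).
- robot.get_image(name): name is "side" or "top" or "wrist"; returns a dict with "color" (400x640x3 uint8, red, green, blue), "fx", "fy", "cx", "cy" (pixels), "T" (4x4, takes a point from camera to world coordinates); the wrist camera has in their place "T_tool_cam" (4x4, takes a point from camera to tool coordinates, whose origin is the TCP and whose axes are the flange's). Camera axes: x right, y up, looking along -z (the intrinsics and any distortion apply to the point x, -y, -z); pixel columns grow to the right and rows downward; lengths in m; the calibration is good to about 2 mm. A picture is of the moment at which its call begins: read the wrist's pose just before it. There is no depth.
- robot.close_job(): hands the job in; it is judged then, once.
The state is a dict: "time_s": time; "joint_positions": joint angles; "dq": joint speeds; "joint_torque": joint torques, N m; "ee_pos": TCP position; "tool_rot": TCP orientation; "wrist_force": force on the tool from outside, world axes, zero at the start; "moment": the same for the moment, N m; "width": finger opening in m; "grasp_force": force on a finger pad.
Only numpy, scipy, OpenCV 4.12 (cv2) and the standard library are available. Lean on these libraries where they do the work, as an engineer would, in place of code of your own. Each camera call takes 0.05 s, during which the arm holds its last target. There are 200 camera calls.

## Working session

There is one attempt and no reset: what is moved stays moved. The work goes in short steps, Python scripts to look and compute and a shell command to move; the robot and the scene stay as the last step left them, time stands still between calls to the robot, and variables do not carry over. Pictures are saved under pics/ and viewed, at most 10 in all, crops included, and the job is handed in when it is done.

```bash
ls; mkdir -p pics; python3 - <<'E'
from plant import robot
import cv2,numpy as np
s=robot.observe();print(s['time_s'],s['ee_pos'],s['tool_rot'],s['wrist_force'],s['width'],robot.nose_length)
for n in('side','top'):
    i=robot.get_image(n);cv2.imwrite(f'pics/{n}0.png',i['color'][...,::-1]);print(n,i['fx'],i['fy'],i['cx'],i['cy'],np.round(i['T'],4).tolist(),[k for k in i])
E
```

```text
pics
0.0 [ 0.28342575 -0.58403791  0.21134295] [-3.05928802e+00 -7.03229058e-01  9.44939173e-04] [0.4633015  1.01781701 0.43060457] 0.0855796745555792 0.017
side 467.0441817758221 467.0441817758221 314.2034697527474 197.4257832792492 [[-0.9053, 0.2706, -0.3274, -0.0053], [-0.4247, -0.5597, 0.7116, 1.0396], [0.0093, 0.7833, 0.6216, 1.0148], [0.0, 0.0, 0.0, 1.0]] ['color', 'fx', 'fy', 'cx', 'cy', 'T']
top 482.6308899799149 482.6308899799149 318.37761154094727 194.32686670089163 [[-0.0086, 0.9828, -0.1846, 0.2832], [-0.9999, -0.0095, -0.0038, -0.0451], [-0.0055, 0.1846, 0.9828, 1.2679], [0.0, 0.0, 0.0, 1.0]] ['color', 'fx', 'fy', 'cx', 'cy', 'T']
```

View pics/top0.png

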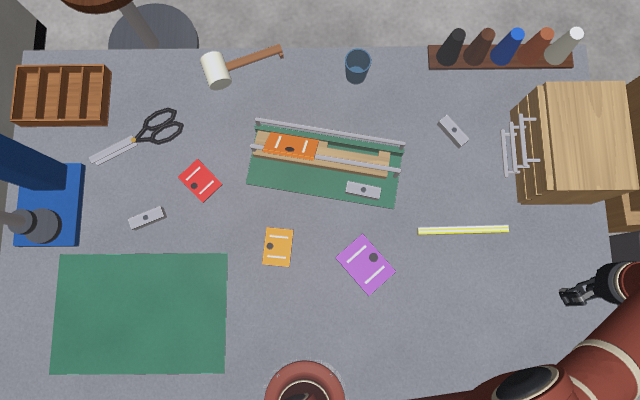

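View pics/side0.png

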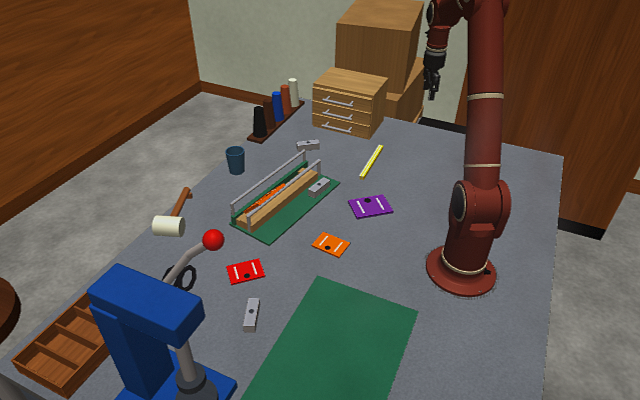

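Candidates in the top view are the orange plate in the rack (290,147), a smaller orange plate on the table (278,247), a purple one (365,265) and a red one (200,180). The one meant is in the rack at (290,147). The bay looks like the dark gap near (355,150). I'll check both in a close crop.

```bash
cat > h.py <<'E'
import numpy as np,cv2
from plant import robot
def ray(i,u,v):
    T=np.array(i['T']);d=np.array([(u-i['cx'])/i['fx'],-(v-i['cy'])/i['fy'],-1.]);return T[:3,3],T[:3,:3]@d
def onz(i,u,v,z):
    o,d=ray(i,u,v);return o+d*(z-o[2])/d[2]
def proj(i,P):
    T=np.array(i['T']);c=T[:3,:3].T@(np.array(P)-T[:3,3]);return i['cx']+i['fx']*c[0]/-c[2],i['cy']-i['fy']*c[1]/-c[2]
E
python3 - <<'E'
from h import *
i=robot.get_image('top');im=i['color'][...,::-1].copy()
hsv=cv2.cvtColor(im,cv2.COLOR_BGR2HSV)
m=cv2.inRange(hsv,(65,80,40),(90,255,255));m[:110]=0;m[215:]=0;m[:,:240]=0;m[:,410:]=0
pts=cv2.findNonZero(m);h=cv2.convexHull(pts)
print(cv2.approxPolyDP(h,3,True)[:,0].tolist())
o=cv2.inRange(hsv,(5,150,120),(16,255,255));o[180:]=0;o[:,:240]=0;o[:,400:]=0
h=cv2.convexHull(cv2.findNonZero(o));print('orange',cv2.approxPolyDP(h,2,True)[:,0].tolist())
c=im[110:215,240:410];cv2.imwrite('pics/c0.png',cv2.resize(c,None,fx=4.7,fy=4.7,interpolation=cv2.INTER_CUBIC))
for p in((247,184),(394,208)):print(onz(i,*p,.01))
E
```

```text
[[403, 149], [393, 207], [246, 182], [255, 125]]
orange [[318, 140], [313, 159], [263, 151], [271, 132]]
[0.54932045 0.14982696 0.01      ]
[ 0.48088521 -0.23913365  0.01      ]
```

View pics/c0.png

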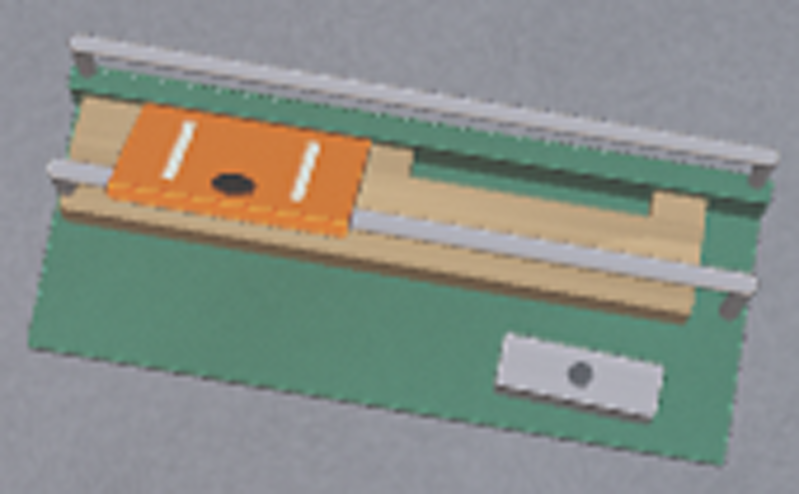

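The crop confirms it: an orange striped plate with a dot, lying on the front rest. The bay gap runs from about full-image (328,145) to (379,154).

```bash
cat >> h.py <<'E'
W=-0.1745
E
python3 - <<'E'
from h import *
i=robot.get_image('top')
f=lambda x,y:(240+(x-2)/4.7,110+(y-2)/4.7)
a=onz(i,*f(30,348),.01);b=onz(i,*f(722,465),.01)
d=(a-b);d/=np.linalg.norm(d);th=np.arctan2(-d[0],d[1]);R=np.array([[np.cos(th),-np.sin(th)],[np.sin(th),np.cos(th)]])
O=(a+b)[:2]/2-R@[-.135,0];print('yaw',th,'O',O)
r=lambda p,z:np.round(R.T@(onz(i,*f(*p),z)[:2]-O),4)
print('rest axis (x-.047)',r((55,168),.080),r((752,286),.080))
print('rail x.02',r((75,43),.095),r((773,157),.095))
print('deck front x-.06',r((64,210),.04),r((688,318),.04))
print('bay edges',r((412,150),.034),r((412,178),.04),r((653,192),.034),r((653,214),.04))
print('tmpl top edge front: ',r((110,185),.1047),r((350,220),.1047),'foot',r((150,103),.045),r((372,140),.045))
np.save('rack.npy',np.r_[O,th])
E
```

```text
yaw -0.17988775682853045 O [ 0.64778898 -0.06631731]
rest axis (x-.047) [-0.0473  0.1909] [-0.0486 -0.1915]
rail x.02 [0.0196 0.191 ] [ 0.0198 -0.1908]
deck front x-.06 [-0.0598  0.189 ] [-0.062 -0.164]
bay edges [0.0093 0.003 ] [-0.0086  0.0001] [ 0.008  -0.1347] [-0.0064 -0.1362]
tmpl top edge front:  [-0.0581  0.1553] [-0.0555  0.0263] foot [0.0082 0.1525] [0.008  0.0257]
```

```bash
cat >> h.py <<'E'
from scipy.spatial.transform import Rotation as Ro
from scipy.linalg import fractional_matrix_power as fmp
O=np.array([.648,-.0663,0]);RK=Ro.from_euler('z',-.178).as_matrix()
def cur():
    s=robot.observe();T=np.eye(4);T[:3,:3]=Ro.from_rotvec(s['tool_rot']).as_matrix();T[:3,3]=s['ee_pos'];return T
def target(p,z,y):
    """rack-frame TCP, tool z and tool y axes"""
    z=np.array(z,float);y=np.array(y,float);T=np.eye(4);T[:3,:3]=RK@np.c_[np.cross(y,z),y,z];T[:3,3]=O+RK@np.array(p,float);return T
def cage(phi,s,y,sg,F=(.0047,.0379)):
    a=np.deg2rad(phi);sn,cs=np.sin(a),np.cos(a)
    return target([F[0]+s*sn,y,F[1]+s*cs],[-sn,0,-cs],[sg*cs,0,-sg*sn])
def row(T,n=1,A=None):
    D=np.linalg.inv(cur() if A is None else A)@T
    D=np.real(fmp(D,1/n));return np.round(np.r_[D[:3,3],Ro.from_matrix(D[:3,:3]).as_rotvec()],4).tolist()
def where():
    T=cur();s=robot.observe();Q=RK.T@T[:3,:3]
    print('t',round(s['time_s'],2),'rack tcp',np.round(RK.T@(T[:3,3]-O),4),'z',np.round(Q[:,2],3),'y',np.round(Q[:,1],3),'f',np.round(RK.T@s['wrist_force'],1),'w',round(s['width'],4),'q',np.round(s['joint_positions'],2))
E
python3 - <<'E'
from h import *
where()
for sg in(1,-1):
    T=cage(-45,.19,.09,sg);print(sg,np.round(T[:3,3],3),row(T),row(T,16))
E
```

```text
t 0.2 rack tcp [-0.267  -0.5744  0.2118] z [-0.001  0.001 -1.   ] y [ 0.589 -0.808 -0.002] f [-0.   0.3  0.5] w 0.0855 q [ 1.09  0.62 -0.01  1.42  0.01  1.1  -0.04]
1 [0.536 0.045 0.172] [0.5023, -0.456, 0.0403, -0.7269, 0.3682, -0.8911] [0.0415, -0.0142, 0.0002, -0.0454, 0.023, -0.0557]
-1 [0.536 0.045 0.172] [0.5023, -0.456, 0.0403, 0.4342, 0.857, 2.0644] [-0.0106, -0.0483, 0.0196, 0.0271, 0.0536, 0.129]
```

```bash
python3 -m creep '[[0.042,-0.014,0,-0.045,0.023,-0.056],[0.042,-0.014,0,-0.045,0.023,-0.056],[0.042,-0.014,0,-0.045,0.023,-0.056],[0.042,-0.014,0,-0.045,0.023,-0.056],[0.042,-0.014,0,-0.045,0.023,-0.056],[0.042,-0.014,0,-0.045,0.023,-0.056],[0.042,-0.014,0,-0.045,0.023,-0.056],[0.042,-0.014,0,-0.045,0.023,-0.056],[0,0,0,0,0,0]]' 0.3
python3 - <<'E'
from h import *
where();T=cage(-45,.19,.09,1);print(row(T),row(T,10))
E
```

```text
time_s: 1.1
ee_pos: [0.4834, -0.2863, 0.2123]
tool_rot: [2.525, 1.249, 0.371]
wrist_force: [-0.3, -0.7, -0.4]
width: 0.0256
grasp_force: 0.0
t 1.1 rack tcp [-0.1231 -0.2457  0.2123] z [ 0.378 -0.085 -0.922] y [ 0.816 -0.44   0.375] f [-0.2 -0.7 -0.4] w 0.0256 q [ 0.66  0.33 -0.18  2.03  0.05  0.39 -0.2 ]
[0.2933, -0.1681, 0.0059, -0.3695, 0.173, -0.4342] [0.0323, -0.0109, 0.0004, -0.037, 0.0173, -0.0434]
```

```bash
python3 -m creep '[[0.032,-0.011,0,-0.037,0.017,-0.043],[0.032,-0.011,0,-0.037,0.017,-0.043],[0.032,-0.011,0,-0.037,0.017,-0.043],[0.032,-0.011,0,-0.037,0.017,-0.043],[0.032,-0.011,0,-0.037,0.017,-0.043],[0.032,-0.011,0,-0.037,0.017,-0.043],[0.032,-0.011,0,-0.037,0.017,-0.043],[0.032,-0.011,0,-0.037,0.017,-0.043],[0.032,-0.011,0,-0.037,0.017,-0.043],[0.032,-0.011,0,-0.037,0.017,-0.043],[0,0,0,0,0,0]]' 0.3
python3 - <<'E'
from h import *
where()
for p in(-45,-40,-35):
  T=cage(p,.19,.09,1);print(row(T))
E
```

```text
time_s: 2.2
ee_pos: [0.5405, -0.0457, 0.2214]
tool_rot: [2.104, 1.523, 0.521]
wrist_force: [-0.8, -0.6, -0.2]
width: 0.0255
grasp_force: 0.0
t 2.2 rack tcp [-0.1094  0.0012  0.2214] z [ 0.586 -0.06  -0.808] y [ 0.8   -0.12   0.589] f [-0.7 -0.8 -0.2] w 0.0255 q [-0.48  0.28  0.51  2.28  1.35  0.04 -1.69]
[0.0842, -0.0557, 0.0226, -0.1543, 0.0694, -0.115]
[0.0861, -0.0394, 0.0207, -0.0672, 0.0643, -0.1179]
[0.088, -0.0229, 0.0202, 0.02, 0.0591, -0.1205]
```

```bash
python3 -m creep '[[0.021,-0.01,0.005,-0.02,0.016,-0.03],[0.021,-0.01,0.005,-0.02,0.016,-0.03],[0.021,-0.01,0.005,-0.02,0.016,-0.03],[0.021,-0.01,0.005,-0.02,0.016,-0.03],[0,0,0,0,0,0],[0,0,0,0,0,0]]' 0.3
python3 - <<'E'
from h import *
where()
for p in(-45,-40,-35):
  T=cage(p,.19,.09,1);print(row(T))
E
```

```text
time_s: 2.8
ee_pos: [0.5385, 0.0083, 0.1899]
tool_rot: [2.005, 1.591, 0.545]
wrist_force: [0.4, -0.6, 0.2]
width: 0.026
grasp_force: 0.0
t 2.8 rack tcp [-0.121   0.054   0.1899] z [ 0.619 -0.039 -0.784] y [ 0.783 -0.038  0.62 ] f [ 0.5 -0.6  0.2] w 0.026 q [-0.27  0.33  0.06  2.34  2.07  0.3  -2.46]
[0.0356, -0.0191, 0.0071, -0.1162, 0.0409, -0.0355]
[0.0362, -0.0026, 0.0059, -0.029, 0.0393, -0.0373]
[0.0368, 0.014, 0.0061, 0.0583, 0.0376, -0.039]
```

```bash
python3 -m creep '[[0,0,0,0,0,0.14],[0,0,0,0,0,0.14],[0,0,0,0,0,0.14],[0,0,0,0,0,0.14],[0,0,0,0,0,0.14],[0,0,0,0,0,0.14],[0,0,0,0,0,0.14],[0,0,0,0,0,0.14],[0,0,0,0,0,0.14],[0,0,0,0,0,0.14],[0,0,0,0,0,0.14],[0,0,0,0,0,0.14]]'
python3 -m creep '[[0,0,0,0,0,0.14],[0,0,0,0,0,0.14],[0,0,0,0,0,0.14],[0,0,0,0,0,0.14],[0,0,0,0,0,0.14],[0,0,0,0,0,0.14],[0,0,0,0,0,0.14],[0,0,0,0,0,0.14],[0,0,0,0,0,0.14],[0,0,0,0,0,0.14],[0,0,0,0,0,0],[0,0,0,0,0,0]]'
python3 - <<'E'
from h import *
where()
for p in(-45,-40,-35):
  T=cage(p,.19,.09,-1);print(row(T),row(T,4))
E
```

```text
time_s: 4.0
ee_pos: [0.5443, 0.0124, 0.124]
tool_rot: [2.769, 0.519, 0.583]
wrist_force: [-0.5, 1.9, -1.5]
width: 0.0258
grasp_force: 0.0
time_s: 5.2
ee_pos: [0.5154, 0.0159, 0.0727]
tool_rot: [2.849, -0.87, 0.56]
wrist_force: [-1.4, -0.9, -0.4]
width: 0.0257
grasp_force: 0.0
t 5.2 rack tcp [-0.145   0.0574  0.0727] z [ 0.347 -0.15  -0.926] y [-0.402 -0.915 -0.002] f [-1.2 -1.1 -0.4] w 0.0257 q [-0.55  0.6   0.43  2.24  0.45  0.09 -2.83]
[0.0384, -0.0363, -0.0917, 0.4644, 0.1221, 1.1944] [0.0056, -0.0172, -0.0206, 0.1161, 0.0305, 0.2986]
[0.053, -0.0412, -0.0978, 0.3878, 0.0696, 1.1948] [0.0082, -0.0196, -0.0223, 0.097, 0.0174, 0.2987]
[0.0679, -0.0465, -0.1026, 0.3112, 0.0174, 1.1935] [0.0107, -0.0219, -0.0239, 0.0778, 0.0044, 0.2984]
```

```bash
python3 -m creep '[[0,0,-0.03,0,0,-0.14],[0,0,-0.03,0,0,-0.14],[0,0,-0.03,0,0,-0.14],[0,0,-0.03,0,0,-0.14],[0,0,0,0,0,-0.14],[0,0,0,0,0,-0.14],[0,0,0,0,0,-0.14],[0,0,0,0,0,-0.14],[0,0,0,0,0,-0.14],[0,0,0,0,0,-0.14]]'
python3 - <<'E'
from h import *
where()
for p in(-45,-40,-35):
  T=cage(p,.19,.09,-1);print(row(T))
E
```

```text
time_s: 6.2
ee_pos: [0.4773, 0.0408, 0.1836]
tool_rot: [2.574, 1.108, 0.299]
wrist_force: [0.4, 0.0, 0.4]
width: 0.0261
grasp_force: 0.0
t 6.2 rack tcp [-0.1869  0.0751  0.1836] z [ 0.346 -0.15  -0.926] y [ 0.77  -0.519  0.371] f [0.4 0.1 0.4] w 0.0261 q [-0.31  0.3  -0.04  2.19  0.69  0.51 -1.68]
[0.0425, 0.0322, 0.0281, 0.3497, 0.5002, 2.5633]
[0.0498, 0.0457, 0.022, 0.3188, 0.3868, 2.5756]
[0.0575, 0.0596, 0.0172, 0.2874, 0.2734, 2.5835]
```

```bash
python3 -m creep '[[0,0,0,0,0,-0.14],[0,0,0,0,0,-0.14],[0,0,0,0,0,-0.14],[0,0,0,0,0,-0.14],[0,0,0,0,0,-0.14],[0,0,0,0,0,-0.14],[0,0,0,0,0,-0.14],[0,0,0,0,0,-0.14],[0,0,0,0,0,-0.14],[0,0,0,0,0,-0.14],[0,0,0,0,0,-0.14],[0,0,0,0,0,-0.14]]'
python3 - <<'E'
from h import *
where()
for p in(-45,-35):
  T=cage(p,.19,.09,-1);print(row(T),row(T,16))
E
```

```text
time_s: 7.4
ee_pos: [0.4774, 0.0407, 0.1836]
tool_rot: [0.882, 2.621, -0.141]
wrist_force: [-0.2, -0.2, 1.0]
width: 0.0256
grasp_force: 0.0
t 7.4 rack tcp [-0.1869  0.0751  0.1836] z [ 0.346 -0.15  -0.926] y [0.45  0.893 0.023] f [-0.2 -0.2  1. ] w 0.0256 q [-0.02  0.33 -0.41  2.18  0.85  0.61 -0.18]
[-0.0366, 0.0388, 0.028, 0.1215, -0.5205, -1.9428] [-0.0035, -0.0001, 0.0024, 0.0076, -0.0325, -0.1214]
[-0.0655, 0.0507, 0.0171, 0.0101, -0.3488, -1.9787] [-0.0057, -0.0016, 0.0019, 0.0006, -0.0218, -0.1237]
```

```bash
python3 -m creep '[[-0.004,0,0.002,0.008,-0.033,-0.121],[-0.004,0,0.002,0.008,-0.033,-0.121],[-0.004,0,0.002,0.008,-0.033,-0.121],[-0.004,0,0.002,0.008,-0.033,-0.121],[-0.004,0,0.002,0.008,-0.033,-0.121],[-0.004,0,0.002,0.008,-0.033,-0.121],[-0.004,0,0.002,0.008,-0.033,-0.121],[-0.004,0,0.002,0.008,-0.033,-0.121],[-0.004,0,0.002,0.008,-0.033,-0.121],[-0.004,0,0.002,0.008,-0.033,-0.121]]'
python3 - <<'E'
from h import *
where()
for p in(-45,-35):
  T=cage(p,.19,.09,-1);print(row(T),row(T,8))
E
```

```text
time_s: 8.4
ee_pos: [0.5196, 0.0342, 0.1833]
tool_rot: [-0.744, 2.443, -0.622]
wrist_force: [0.2, 0.1, -0.1]
width: 0.0257
grasp_force: 0.0
t 8.4 rack tcp [-0.1442  0.0762  0.1833] z [ 0.621 -0.165 -0.766] y [-0.502  0.667 -0.551] f [ 0.2  0.1 -0.1] w 0.0257 q [-0.12  0.39 -0.39  2.34  1.66  0.67  0.21]
[-0.0151, 0.008, 0.0152, 0.0376, -0.1969, -0.7316] [-0.002, 0.0004, 0.002, 0.0047, -0.0246, -0.0914]
[-0.0374, -0.0165, 0.0146, -0.1285, -0.1325, -0.7464] [-0.0037, -0.0036, 0.0019, -0.0161, -0.0166, -0.0933]
```

```bash
python3 -m creep '[[-0.002,0,0.002,0.005,-0.025,-0.091],[-0.002,0,0.002,0.005,-0.025,-0.091],[-0.002,0,0.002,0.005,-0.025,-0.091],[-0.002,0,0.002,0.005,-0.025,-0.091],[-0.002,0,0.002,0.005,-0.025,-0.091],[-0.002,0,0.002,0.005,-0.025,-0.091],[-0.002,0,0.002,0.005,-0.025,-0.091],[-0.002,0,0.002,0.005,-0.025,-0.091],[0,0,0,0,0,0]]'
python3 - <<'E'
from h import *
where()
for s in(.19,.09):
  T=cage(-45,s,.09,-1);print(row(T))
i=robot.get_image('side');c=i['color'][120:260,210:410,::-1];cv2.imwrite('pics/s1.png',cv2.resize(c,None,fx=4,fy=4,interpolation=cv2.INTER_CUBIC))
E
```

```text
time_s: 9.3
ee_pos: [0.5415, 0.0431, 0.1754]
tool_rot: [-1.602, 1.948, -0.795]
wrist_force: [-1.0, 0.3, 0.4]
width: 0.0252
grasp_force: 0.0
t 9.3 rack tcp [-0.1242  0.0888  0.1754] z [ 0.705 -0.003 -0.709] y [-0.709  0.016 -0.705] f [-1.1  0.1  0.4] w 0.0252 q [ 0.29  0.53 -0.87  2.42  2.03  0.88  0.7 ]
[-0.0011, 0.0061, -0.0016, 0.0028, -0.0027, -0.0155]
[-0.0014, 0.0058, 0.0984, 0.0028, -0.0027, -0.0155]
```

View pics/s1.png

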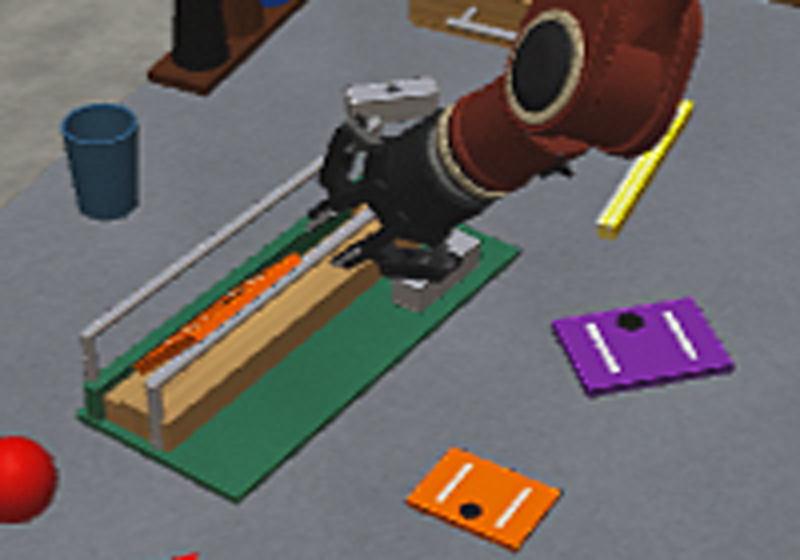

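The gripper is approaching along the plate's plane as planned. I'll advance most of the way and correct the small offset.

```bash
python3 -m creep '[[0,0,0.012,0,0,0],[0,0,0.012,0,0,0],[0,0.003,0.012,0,0,-0.015],[0,0.003,0.012,0,0,0],[0,0,0.012,0,0,0],[0,0,0,0,0,0]]'
python3 - <<'E'
from h import *
where()
T=cage(-45,.09,.09,-1);print(row(T))
E
```

```text
time_s: 9.95
ee_pos: [0.5795, 0.0382, 0.1285]
tool_rot: [-1.621, 1.935, -0.804]
wrist_force: [0.6, -0.0, 0.0]
width: 0.0255
grasp_force: 0.0
t 9.95 rack tcp [-0.0859  0.0907  0.1285] z [ 0.706 -0.003 -0.708] y [-0.708 -0.003 -0.706] f [0.6 0.1 0. ] w 0.0255 q [ 0.26  0.68 -0.81  2.37  2.15  0.95  0.68]
[0.0006, -0.0, 0.0381, 0.0014, -0.003, 0.0033]
```

```bash
python3 -m creep '[[0,0,0.008,0,0,0],[0,0,0.008,0,0,0],[0,0,0.008,0,0,0],[0,0,0,0,0,0]]'
python3 -m creep '[[0,0,0.005,0,0,0],[0,0,0.005,0,0,0],[0,0,0.004,0,0,0],[0,0,0,0,0,0]]'
python3 - <<'E'
from h import *
where()
T=cage(-45,.09,.09,-1);print(row(T))
i=robot.get_image('wrist');cv2.imwrite('pics/w1.png',i['color'][...,::-1])
E
```

```text
time_s: 10.35
ee_pos: [0.596, 0.0349, 0.1116]
tool_rot: [-1.621, 1.936, -0.803]
wrist_force: [-0.1, -0.1, -0.1]
width: 0.0255
grasp_force: 0.0
time_s: 10.75
ee_pos: [0.6054, 0.0335, 0.102]
tool_rot: [-1.621, 1.935, -0.803]
wrist_force: [-0.1, -0.8, -0.8]
width: 0.0258
grasp_force: 0.0
t 10.75 rack tcp [-0.0596  0.0907  0.102 ] z [ 0.706 -0.002 -0.708] y [-0.708 -0.003 -0.706] f [-0.  -0.8 -0.8] w 0.0258 q [ 0.27  0.76 -0.79  2.33  2.21  0.98  0.69]
[0.0007, -0.0001, 0.0008, 0.0015, -0.0017, 0.0028]
```

View pics/w1.png

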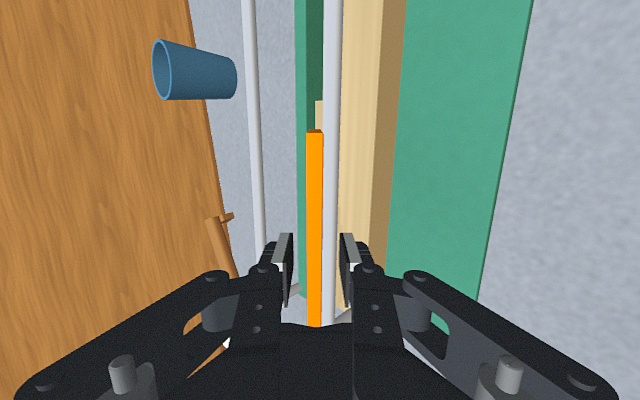

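The plate edge (orange strip, column 315) sits centred between the fingers, with the front rest just right of it. Next is tipping about the foot line.

```bash
python3 - <<'E'
from h import *
A=cage(-45,.09,.09,-1)
for p in(-42.5,):print(row(cage(p,.09,.09,-1),1,A))
E
```

```text
[0.0, -0.0039, 0.0001, -0.0436, -0.0, -0.0]
```

```bash
python3 -m creep '[[0,-0.0039,0,-0.0436,0,0],[0,-0.0039,0,-0.0436,0,0],[0,-0.0039,0,-0.0436,0,0],[0,-0.0039,0,-0.0436,0,0],[0,-0.0039,0,-0.0436,0,0],[0,-0.0039,0,-0.0436,0,0],[0,-0.0039,0,-0.0436,0,0],[0,-0.0039,0,-0.0436,0,0],[0,0,0,0,0,0]]'
python3 - <<'E'
from h import *
where()
print(row(cage(-25,.09,.09,-1)))
E
```

```text
time_s: 11.7
ee_pos: [0.6317, 0.0289, 0.1219]
tool_rot: [-1.81, 2.166, -0.484]
wrist_force: [0.2, 0.3, 0.7]
width: 0.0255
grasp_force: 0.0
t 11.7 rack tcp [-0.0329  0.0908  0.1219] z [ 0.424 -0.002 -0.906] y [-0.906  0.    -0.424] f [0.1 0.3 0.7] w 0.0255 q [ 0.31  0.65 -0.7   1.98  1.29  0.58  1.65]
[0.0008, 0.0014, 0.0021, -0.0019, -0.0022, -0.0002]
```

```bash
python3 -m creep '[[0,-0.0037,0.0005,-0.0436,0,0],[0,-0.0037,0.0005,-0.0436,0,0],[0,-0.0037,0.0005,-0.0436,0,0],[0,-0.0037,0.0005,-0.0436,0,0],[0,-0.0037,0.0005,-0.0436,0,0],[0,-0.0037,0.0005,-0.0436,0,0],[0,-0.0037,0.0005,-0.0436,0,0],[0,-0.0037,0.0005,-0.0436,0,0],[0,0,0,0,0,0]]'
python3 - <<'E'
from h import *
where()
print(row(cage(-5,.09,.09,-1)))
E
```

```text
time_s: 12.6
ee_pos: [0.6595, 0.0232, 0.1241]
tool_rot: [-1.979, 2.369, -0.108]
wrist_force: [-0.7, -0.7, -0.2]
width: 0.0256
grasp_force: 0.0
t 12.6 rack tcp [-0.0045  0.0901  0.1241] z [ 0.087 -0.005 -0.996] y [-0.996  0.001 -0.087] f [-0.5 -0.8 -0.2] w 0.0256 q [ 0.4   0.84 -0.89  1.57  0.79  1.04  2.25]
[0.0001, -0.0017, -0.0033, -0.0001, -0.0048, -0.0007]
```

```bash
python3 -m creep '[[0,-0.0039,0,-0.0436,0,0],[0,-0.0039,0,-0.0436,0,0],[0,-0.0039,0,-0.0436,0,0],[0,-0.0039,0,-0.0436,0,0],[0,-0.0039,0,-0.0436,0,0],[0,-0.0039,0,-0.0436,0,0],[0,0,0,0,0,0]]'
python3 - <<'E'
from h import *
where()
print(row(cage(10,.09,.09,-1)))
i=robot.get_image('side');c=i['color'][120:260,210:410,::-1];cv2.imwrite('pics/s2.png',cv2.resize(c,None,fx=4,fy=4,interpolation=cv2.INTER_CUBIC))
i=robot.get_image('wrist');cv2.imwrite('pics/w2.png',i['color'][...,::-1])
E
```

```text
time_s: 13.3
ee_pos: [0.6818, 0.0196, 0.123]
tool_rot: [1.936, -2.316, -0.197]
wrist_force: [-0.8, 0.1, 0.1]
width: 0.0255
grasp_force: 0.0
t 13.3 rack tcp [0.0181 0.0905 0.123 ] z [-0.174 -0.006 -0.985] y [-0.985  0.001  0.174] f [-0.8 -0.1  0.1] w 0.0255 q [ 0.34  0.99 -0.9   1.21  0.64  1.41  2.45]
[0.0006, -0.0016, -0.0039, 0.0002, -0.0061, -0.001]
```

View pics/w2.png

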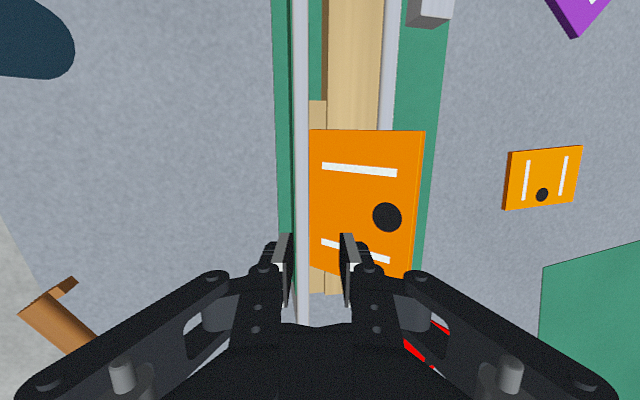

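The wrist view shows the plate still leaning forward, with its top edge at about column 415. The front finger slipped over its top. I'll measure where the plate stands now.

```bash
python3 - <<'E'
from h import *
from plant import robot
i=robot.get_image('side');j=robot.get_image('wrist');A=cur()
T=A@np.array(j['T_tool_cam']);j['T']=T;print([k for k in j])
def rk(o,d,P0,n):  # ray-plane in rack frame
    o=RK.T@(o-O);d=RK.T@d;P0=np.array(P0);n=np.array(n);return np.round(o+d*(n@(P0-o))/(n@d),4)
# upper face plane of plate in initial pose: midplane + 5mm*(.707,.707)
n=[.7071,0,.7071];P0=[.0047+.0035,0,.0379+.0035]
u=[-.7071,0,.7071]
for p in((310,130),(425,131),(404,278),(313,268),(388,217)):
    q=rk(*ray(j,*p),P0,n);print(p,q,'s',np.round((q-P0)@u,4))
# front top edge triang. check in side view
print('side px of tcp',proj(i,A[:3,3]))
E
```

```text
['color', 'fx', 'fy', 'cx', 'cy', 'T_tool_cam', 'T']
(310, 130) [0.0083 0.0287 0.0413] s -0.0001
(425, 131) [-0.0591  0.028   0.1087] s 0.0952
(404, 278) [-0.0561  0.14    0.1057] s 0.0909
(313, 268) [0.006  0.1598 0.0436] s 0.0031
(388, 217) [-0.0444  0.0929  0.094 ] s 0.0744
side px of tcp (np.float64(253.03787990173626), np.float64(179.11646737676614))
```

View pics/s2.png

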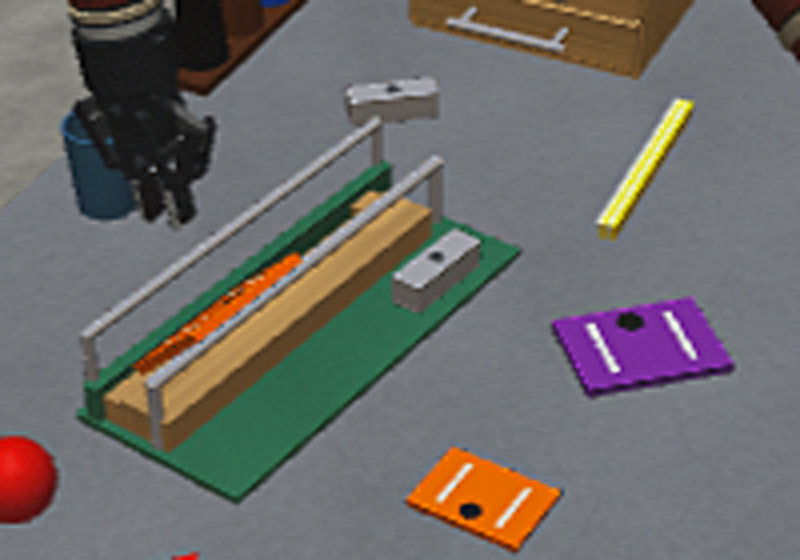

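```bash
python3 - <<'E'
from h import *
j=robot.get_image('wrist');M=np.array(j['T_tool_cam']);j['T']=M
for p in((292,234),(341,234),(276,234),(356,234),(287,306),(347,306)):
    o,d=ray(j,*p);
    for y in(.0128,-.0128):
        t=(y-o[1])/d[1]
        if t>0:print(p,y,np.round(o+d*t,4))
print(M.round(3).tolist())
where()
for s in(.19,.13):print(row(cage(15,s,.09,-1)))
print(row(cage(-45,.13,.09,-1),1,cage(15,.13,.09,-1)))
E
```

```text
(292, 234) -0.0128 [ 0.0132 -0.0128 -0.0289]
(341, 234) 0.0128 [ 0.0113  0.0128 -0.0243]
(276, 234) -0.0128 [ 0.0352 -0.0128 -0.0814]
(356, 234) 0.0128 [ 0.0327  0.0128 -0.0754]
(287, 306) -0.0128 [-0.0071 -0.0128 -0.0594]
(347, 306) 0.0128 [-0.0071  0.0128 -0.0593]
[[0.001, 0.963, 0.268, 0.068], [1.0, -0.001, 0.001, -0.0], [0.001, 0.268, -0.963, -0.16], [0.0, 0.0, 0.0, 1.0]]
t 13.55 rack tcp [0.0172 0.0912 0.125 ] z [-0.173 -0.004 -0.985] y [-0.985 -0.002  0.173] f [-0.1  0.4  0.1] w 0.0255 q [ 0.34  0.99 -0.9   1.21  0.64  1.41  2.45]
[0.0017, -0.0194, -0.1013, -0.0876, -0.0046, 0.0017]
[0.0014, -0.0142, -0.0415, -0.0876, -0.0046, 0.0017]
[0.0, 0.1126, 0.065, 1.0472, 0.0, 0.0]
```

```bash
python3 -m creep '[[0,0,-0.03,0,0,0],[0,0,-0.03,0,0,0],[0,0,-0.03,0,0,0],[0,0,0,0,0,0]]'; python3 - <<'E'
from h import *
where();A=cur()
j=robot.get_image('wrist');j['T']=A@np.array(j['T_tool_cam']);s=robot.get_image('side')
def panel(i,c,k):
    im=cv2.resize(i['color'][c[1]:c[3],c[0]:c[2],::-1],None,fx=k,fy=k,interpolation=cv2.INTER_CUBIC)
    for z,col in((-.04,(255,0,255)),(-.02,(255,255,0)),(0,(0,255,0)),(.017,(0,0,255))):
        for x in(-.011,.011):
            a,b=[tuple(int(k*(v-o)) for v,o in zip(proj(i,(A@[x,y,z,1])[:3]),c)) for y in(-.0128,.0128)]
            cv2.line(im,a,b,col,1)
    return im
p=proj(s,A[:3,3]);c=[int(p[0])-35,int(p[1])-50,int(p[0])+35,int(p[1])+20]
a=panel(j,(230,200,400,320),2.3);b=panel(s,c,5.7)
print(a.shape,b.shape);H=max(a.shape[0],b.shape[0])
f=lambda m:cv2.copyMakeBorder(m,0,H-m.shape[0],0,0,cv2.BORDER_CONSTANT)
cv2.imwrite('pics/f.png',np.hstack([f(a),f(b)]))
E
```

```text
time_s: 13.95
ee_pos: [0.6992, 0.019, 0.2189]
tool_rot: [1.944, -2.324, -0.194]
wrist_force: [0.6, 0.7, 0.1]
width: 0.0255
grasp_force: 0.0
t 13.95 rack tcp [0.0352 0.093  0.2189] z [-0.165  0.    -0.986] y [-0.986 -0.     0.165] f [0.5 0.8 0.1] w 0.0255 q [ 0.31  0.93 -0.92  1.03  0.6   1.6   2.52]
(276, 391, 3) (399, 399, 3)
```

View pics/f.png

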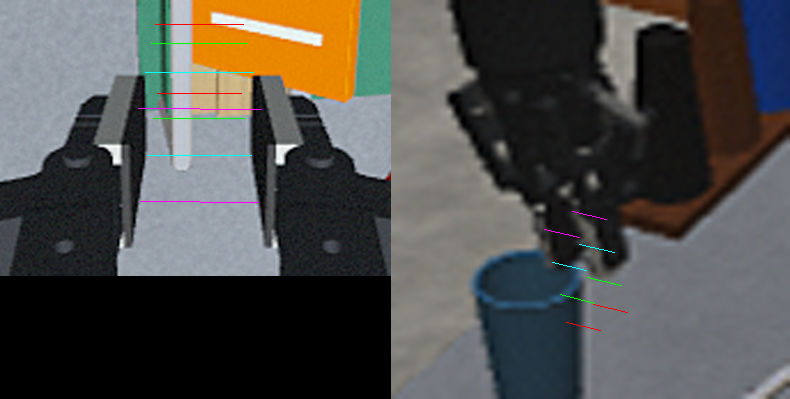

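Both panels show that, at this opening, the fingertips end about 16 mm short of the TCP (cyan = −20 mm), which explains the miss. I'll go back and insert about 28 mm deeper.

```bash
python3 - <<'E'
from h import *
print(row(cage(-45,.14,.093,-1),11))
E
```

```text
[-0.0001, 0.0135, 0.0039, 0.0871, -0.0003, 0.0003]
```

```bash
python3 -m creep '[[0,0.0135,0.004,0.087,0,0],[0,0.0135,0.004,0.087,0,0],[0,0.0135,0.004,0.087,0,0],[0,0.0135,0.004,0.087,0,0],[0,0.0135,0.004,0.087,0,0],[0,0.0135,0.004,0.087,0,0],[0,0.0135,0.004,0.087,0,0],[0,0.0135,0.004,0.087,0,0],[0,0.0135,0.004,0.087,0,0],[0,0.0135,0.004,0.087,0,0],[0,0.0135,0.004,0.087,0,0],[0,0,0,0,0,0]]'
python3 - <<'E'
from h import *
where();print(row(cage(-45,.14,.093,-1)));print(row(cage(-45,.062,.093,-1)))
E
```

```text
time_s: 15.25
ee_pos: [0.5806, 0.029, 0.1458]
tool_rot: [-1.705, 2.038, -0.725]
wrist_force: [0.1, -0.6, -1.5]
width: 0.0252
grasp_force: 0.0
t 15.25 rack tcp [-0.0832  0.0818  0.1458] z [ 0.609 -0.034 -0.793] y [-0.793 -0.012 -0.609] f [ 0.2 -0.6 -1.5] w 0.0252 q [ 0.18  0.53 -0.6   2.26  1.89  0.62  0.94]
[-0.0113, 0.0141, -0.0001, 0.1307, -0.0335, 0.0141]
[-0.0139, 0.0039, 0.0772, 0.1307, -0.0335, 0.0141]
```

```bash
python3 -m creep '[[-0.006,0.007,0,0.065,-0.017,0.007],[-0.006,0.007,0,0.065,-0.017,0.007],[0,0,0,0,0,0]]'
python3 - <<'E'
from h import *
where();print(row(cage(-45,.062,.093,-1)))
E
```

```text
time_s: 15.55
ee_pos: [0.5744, 0.0422, 0.1373]
tool_rot: [-1.615, 1.936, -0.802]
wrist_force: [1.1, -0.3, -0.6]
width: 0.0255
grasp_force: 0.0
t 15.55 rack tcp [-0.0916  0.0937  0.1373] z [ 0.707 -0.001 -0.707] y [-0.707  0.002 -0.707] f [ 1.1 -0.1 -0.6] w 0.0255 q [ 0.17  0.61 -0.68  2.38  2.18  0.86  0.6 ]
[0.0006, 0.0022, 0.0764, -0.0001, -0.0011, -0.0017]
```

```bash
python3 -m creep '[[0,0.001,0.012,0,0,0],[0,0.001,0.012,0,0,0],[0,0,0.012,0,0,0],[0,0,0.01,0,0,0],[0,0,0.006,0,0,0],[0,0,0,0,0,0]]'
python3 -m creep '[[0,0,0.005,0,0,0],[0,0,0.005,0,0,0],[0,0,0,0,0,0]]'
python3 -m creep '[[0,0,0.005,0,0,0],[0,0,0.005,0,0,0],[0,0,0.002,0,0,0],[0,0,0,0,0,0]]'
python3 - <<'E'
from h import *
where();print(row(cage(-45,.062,.093,-1)))
E
```

```text
time_s: 16.15
ee_pos: [0.6129, 0.0356, 0.1016]
tool_rot: [-1.606, 1.934, -0.806]
wrist_force: [0.3, 0.4, -0.2]
width: 0.0252
grasp_force: 0.0
time_s: 16.45
ee_pos: [0.6197, 0.0347, 0.0952]
tool_rot: [-1.606, 1.932, -0.807]
wrist_force: [-0.3, 0.1, -0.1]
width: 0.0257
grasp_force: 0.0
time_s: 16.85
ee_pos: [0.6279, 0.0332, 0.0867]
tool_rot: [-1.606, 1.933, -0.806]
wrist_force: [-0.3, 0.2, -0.6]
width: 0.0257
grasp_force: 0.0
t 16.85 rack tcp [-0.0374  0.0944  0.0867] z [ 0.713 -0.    -0.701] y [-0.701  0.006 -0.713] f [-0.3  0.1 -0.6] w 0.0257 q [ 0.19  0.77 -0.64  2.29  2.3   0.91  0.6 ]
[0.0014, 0.0048, 0.0022, -0.0083, -0.0004, -0.0059]
```

No contact force. I'll tip again, about the foot at s = 62 mm.

```bash
python3 -m creep '[[0,-0.0028,0,-0.0436,0,0],[0,-0.0028,0,-0.0436,0,0],[0,-0.0028,0,-0.0436,0,0],[0,-0.0028,0,-0.0436,0,0],[0,-0.0028,0,-0.0436,0,0],[0,-0.0028,0,-0.0436,0,0],[0,0,0,0,0,0]]'
python3 - <<'E'
from h import *
where();print(row(cage(-30,.062,.093,-1)))
j=robot.get_image('wrist');j['T']=cur()@np.array(j['T_tool_cam'])
m=cv2.inRange(cv2.cvtColor(j['color'],cv2.COLOR_RGB2HSV),(5,150,120),(20,255,255))
for r in(100,125,140,160,180,200,220):
    c=np.where(m[r,200:480])[0]+200;print(r,(c.min(),c.max()) if len(c) else None)
E
```

```text
time_s: 17.55
ee_pos: [0.6423, 0.031, 0.0993]
tool_rot: [-1.749, 2.107, -0.574]
wrist_force: [-0.0, 0.4, 0.6]
width: 0.0254
grasp_force: 0.3
t 17.55 rack tcp [-0.0229  0.0947  0.0993] z [ 0.511  0.001 -0.86 ] y [-0.86   0.007 -0.511] f [-0.1  0.4  0.6] w 0.0254 q [ 0.12  0.64 -0.43  2.05  1.67  0.43  1.23]
[0.0018, 0.0069, 0.0048, -0.0124, 0.0013, -0.0072]
100 None
125 (np.int64(319), np.int64(340))
140 (np.int64(319), np.int64(341))
160 (np.int64(319), np.int64(341))
180 (np.int64(319), np.int64(341))
200 (np.int64(319), np.int64(340))
220 (np.int64(319), np.int64(340))
```

The plate is in the cage and rising with it.

```bash
python3 -m creep '[[0,-0.0026,0.0006,-0.0436,0,0],[0,-0.0026,0.0006,-0.0436,0,0],[0,-0.0026,0.0006,-0.0436,0,0],[0,-0.0026,0.0006,-0.0436,0,0],[0,-0.0026,0.0006,-0.0436,0,0],[0,-0.0026,0.0006,-0.0436,0,0],[0,0,0,0,0,0]]'
python3 - <<'E'
from h import *
where();print(row(cage(-15,.062,.093,-1)))
E
python3 -m creep '[[0,-0.0026,0.0005,-0.0436,0,0],[0,-0.0026,0.0005,-0.0436,0,0],[0,-0.0026,0.0005,-0.0436,0,0],[0,-0.0026,0.0005,-0.0436,0,0],[0,0,0,0,0,0]]'
python3 - <<'E'
from h import *
where();print(row(cage(-5,.062,.093,-1)))
E
```

```text
time_s: 18.3
ee_pos: [0.6564, 0.0267, 0.0999]
tool_rot: [-1.884, 2.271, -0.306]
wrist_force: [-0.6, 0.1, 1.1]
width: 0.0254
grasp_force: 0.4
t 18.3 rack tcp [-0.0082  0.093   0.0999] z [ 0.267  0.001 -0.964] y [-0.964  0.008 -0.267] f [-0.6  0.   1.1] w 0.0254 q [ 0.29  0.73 -0.66  1.78  0.9   0.68  2.08]
[0.0001, 0.0036, 0.0012, -0.0087, 0.0015, -0.0075]
time_s: 18.8
ee_pos: [0.6666, 0.0252, 0.0998]
tool_rot: [-1.966, 2.366, -0.113]
wrist_force: [0.1, -0.6, -0.2]
width: 0.0255
grasp_force: 0.0
t 18.8 rack tcp [0.0021 0.0933 0.0998] z [ 0.097  0.001 -0.995] y [-0.995  0.006 -0.097] f [ 0.2 -0.5 -0.2] w 0.0255 q [ 0.33  0.83 -0.75  1.58  0.73  0.93  2.29]
[0.0003, 0.0028, -0.0001, -0.0096, 0.0015, -0.0062]
```

```bash
python3 -m creep '[[0,-0.0028,0,-0.0436,0,0],[0,-0.0028,0,-0.0436,0,0],[0,-0.0028,0,-0.0436,0,0],[0,-0.0028,0,-0.0436,0,0],[0,-0.0028,0,-0.0436,0,0],[0,-0.0028,0,-0.0436,0,0],[0,0,0,0,0,0]]'
python3 - <<'E'
from h import *
where();print(row(cage(10,.062,.093,-1)))
j=robot.get_image('wrist')
m=cv2.inRange(cv2.cvtColor(j['color'],cv2.COLOR_RGB2HSV),(5,150,120),(20,255,255))
for r in(100,125,140,180,220):
    c=np.where(m[r,200:480])[0]+200;print(r,(c.min(),c.max()) if len(c) else None)
E
```

```text
time_s: 19.5
ee_pos: [0.6827, 0.0226, 0.0991]
tool_rot: [1.938, -2.33, -0.193]
wrist_force: [-0.2, -0.3, -0.3]
width: 0.0257
grasp_force: 0.0
t 19.5 rack tcp [0.0184 0.0937 0.0991] z [-0.164  0.002 -0.986] y [-0.986  0.005  0.164] f [-0.1 -0.3 -0.3] w 0.0257 q [ 0.3   0.98 -0.79  1.24  0.58  1.32  2.49]
[0.0007, 0.0029, 0.0006, -0.0096, 0.0015, -0.0049]
100 None
125 None
140 (np.int64(316), np.int64(336))
180 (np.int64(317), np.int64(336))
220 (np.int64(317), np.int64(335))
```

The plate now leans back freely: its strip sits at columns 316–336 and there is no force on the fingers. I'll withdraw along the plate axis and check with the top camera.

```bash
python3 -m creep '[[0,0.003,0,0,0,0],[0,0,-0.01,0,0,0],[0,0,-0.02,0,0,0],[0,0,-0.03,0,0,0],[0,0,-0.04,0,0,0],[0,0,-0.02,0,0,0],[0,0,0,0,0,0]]' 0.3
python3 - <<'E'
from h import *
where()
i=robot.get_image('wrist');i['T']=cur()@np.array(i['T_tool_cam']);im=i['color'][...,::-1]
m=cv2.inRange(cv2.cvtColor(im,cv2.COLOR_BGR2HSV),(5,150,120),(20,255,255))
n,l,st,ce=cv2.connectedComponentsWithStats(m)
for k in range(1,n):
    if st[k,4]>300:
        h=cv2.approxPolyDP(cv2.convexHull(cv2.findNonZero((l==k).astype(np.uint8))),2,True)[:,0]
        print(h.tolist(),[np.round(RK.T@(onz(i,*p,.128)-O),4).tolist() for p in h])
cv2.imwrite('pics/w3.png',im)
E
```

```text
time_s: 20.25
ee_pos: [0.701, 0.0208, 0.225]
tool_rot: [1.946, -2.337, -0.19]
wrist_force: [-0.6, -0.2, -0.0]
width: 0.0258
grasp_force: 0.0
t 20.25 rack tcp [0.0367 0.0951 0.225 ] z [-0.156  0.008 -0.988] y [-0.988  0.004  0.156] f [-0.6 -0.3 -0. ] w 0.0258 q [ 0.28  0.89 -0.82  1.03  0.52  1.56  2.56]
[[529, 135], [522, 179], [466, 184], [470, 140]] [[-0.2011, 0.0396, 0.128], [-0.2036, 0.0858, 0.128], [-0.1375, 0.0888, 0.128], [-0.1346, 0.0438, 0.128]]
[[173, 290], [166, 294], [122, 245], [128, 242]] [[0.1617, 0.1828, 0.128], [0.1686, 0.1865, 0.128], [0.198, 0.1324, 0.128], [0.1926, 0.1298, 0.128]]
```

View pics/w3.png

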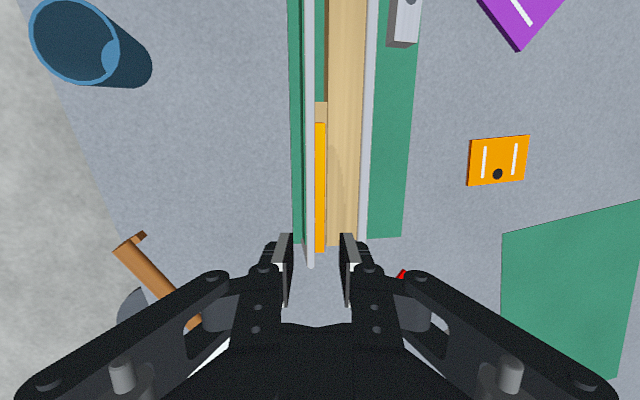

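The plate stands leaning back on the rear rail (strip at columns 314–326, rows 122–253), with the bay just beyond it at row ~102. Next I shut the fingers and go round to its +y end.

```bash
python3 - <<'E'
from h import *
print(row(target([-.004,.187,.205],[0,0,-1],[-1,0,0]),6))
E
```

```text
[-0.0154, 0.0064, 0.0035, 0.0267, 0.0009, -0.0006]
```

```bash
python3 -m creep '[[-0.0154,0.0064,0.0035,0.0267,0,0],[-0.0154,0.0064,0.0035,0.0267,0,0],[-0.0154,0.0064,0.0035,0.0267,0,0],[-0.0154,0.0064,0.0035,0.0267,0,0],[-0.0154,0.0064,0.0035,0.0267,0,0],[-0.0154,0.0064,0.0035,0.0267,0,0],[0,0,0,0,0,0],[0,0,0,0,0,0]]' 0
python3 - <<'E'
from h import *
where();print(row(target([-.004,.187,.085],[0,0,-1],[-1,0,0])))
i=robot.get_image('side');A=cur();print('tcp px',proj(i,A[:3,3]),'tip-17',proj(i,(A@[0,0,.017,1])[:3]))
im=i['color'];p=proj(i,A[:3,3]);u,v=int(p[0]),int(p[1])
g=im[v-25:v+20,u-12:u+13].max(2);print(np.array([[int(r.min())] for r in g]).ravel().tolist())
print('dark cols per row',[int((r<60).sum()) for r in g])
E
```

```text
time_s: 21.1
ee_pos: [0.6759, 0.1171, 0.2021]
tool_rot: [2.01, -2.412, -0.009]
wrist_force: [-0.1, -1.0, 0.1]
width: 0.0001
grasp_force: 0.0
t 21.1 rack tcp [-0.005   0.1855  0.2021] z [-0.006  0.002 -1.   ] y [-1.     0.003  0.006] f [ 0.1 -0.9  0.1] w 0.0001 q [ 0.19  0.8  -0.81  1.3   0.57  1.28  2.33]
[-0.0013, -0.0017, 0.1171, 0.0061, 0.0019, -0.0033]
tcp px (np.float64(235.705837670479), np.float64(175.5509435798243)) tip-17 (np.float64(236.26203205033747), np.float64(180.18660650583146))
[20, 23, 22, 22, 18, 19, 12, 19, 17, 18, 22, 19, 23, 21, 21, 20, 20, 23, 23, 22, 20, 27, 46, 53, 59, 109, 123, 122, 122, 122, 124, 123, 122, 120, 120, 121, 73, 121, 96, 95, 87, 116, 118, 117, 115]
dark cols per row [21, 23, 23, 25, 24, 25, 23, 22, 19, 18, 16, 13, 13, 13, 14, 11, 11, 12, 11, 10, 10, 10, 7, 5, 1, 0, 0, 0, 0, 0, 0, 0, 0, 0, 0, 0, 0, 0, 0, 0, 0, 0, 0, 0, 0]
```

Shut, the tips end about level with the TCP. Lowering beside the plate's +y end.

```bash
python3 -m creep '[[-0.001,-0.001,0.03,0.006,0.002,-0.003],[0,0,0.03,0,0,0],[0,0,0.03,0,0,0],[0,0,0.02,0,0,0],[0,0,0.015,0,0,0],[0,0,0,0,0,0]]'
python3 - <<'E'
from h import *
where();print(row(target([-.004,.17,.077],[0,0,-1],[-1,0,0])))
E
```

```text
time_s: 21.75
ee_pos: [0.6768, 0.1168, 0.075]
tool_rot: [2.01, -2.411, -0.002]
wrist_force: [-0.4, 1.0, 0.8]
width: 0.0
grasp_force: 0.0
t 21.75 rack tcp [-0.0041  0.1853  0.075 ] z [-0.003 -0.001 -1.   ] y [-1.     0.003  0.003] f [-0.6  0.9  0.8] w 0.0 q [ 0.17  0.92 -0.75  1.43  0.67  1.06  2.25]
[0.0153, -0.0001, -0.002, 0.0028, -0.0009, -0.0029]
```

```bash
python3 -m creep '[[0.005,0,0,0,0,0],[0.005,0,0,0,0,0],[0.004,0,0,0,0,0],[0.004,0,0,0,0,0],[0.004,0,0,0,0,0],[0.004,0,0,0,0,0],[0.004,0,0,0,0,0],[0.004,0,0,0,0,0]]'
python3 -m creep '[[0.004,0,0,0,0,0],[0.004,0,0,0,0,0],[0.004,0,0,0,0,0],[0.004,0,0,0,0,0],[0.004,0,0,0,0,0],[0.004,0,0,0,0,0]]'
python3 - <<'E'
from h import *
where();print(row(target([-.004,.12,.077],[0,0,-1],[-1,0,0])))
i=robot.get_image('top');m=cv2.inRange(cv2.cvtColor(i['color'],cv2.COLOR_RGB2HSV),(5,150,120),(16,255,255));m[:115]=0;m[180:]=0;m[:,:240]=0;m[:,405:]=0
h=cv2.convexHull(cv2.findNonZero(m));h=cv2.approxPolyDP(h,2,True)[:,0]
for p in h:print(p,np.round((RK.T@(onz(i,*map(float,p),.127)-O)),3))
E
```

```text
time_s: 22.55
ee_pos: [0.6715, 0.0853, 0.0778]
tool_rot: [-2.013, 2.409, 0.001]
wrist_force: [0.5, -0.2, 0.1]
width: -0.0003
grasp_force: 0.0
time_s: 23.15
ee_pos: [0.6672, 0.0616, 0.0777]
tool_rot: [-2.013, 2.409, 0.001]
wrist_force: [0.6, 0.1, 0.1]
width: 0.0
grasp_force: 0.0
t 23.15 rack tcp [-0.0038  0.1293  0.0777] z [ 0.001  0.002 -1.   ] y [-1.     0.001 -0.001] f [0.6 0.2 0.1] w 0.0 q [ 0.27  0.9  -0.76  1.49  0.68  1.03  2.31]
[0.0093, 0.0002, 0.0007, -0.001, 0.002, -0.001]
[291 138] [-0.025  0.089  0.127]
[280 137] [-0.027  0.116  0.127]
[283 131] [-0.011  0.111  0.127]
```

```bash
python3 - <<'E'
from h import *
A=cur()
for n,c in(('top',(240,115,405,180)),('side',(220,140,340,245)),('wrist',(180,0,460,400))):
    i=robot.get_image(n)
    if n=='wrist':i['T']=A@np.array(i['T_tool_cam'])
    m=cv2.inRange(cv2.cvtColor(i['color'],cv2.COLOR_RGB2HSV),(3,170,90),(22,255,255));k=np.zeros_like(m);k[c[1]:c[3],c[0]:c[2]]=m[c[1]:c[3],c[0]:c[2]]
    N,l,st,ce=cv2.connectedComponentsWithStats(k)
    for q in range(1,N):
        if st[q,4]>12:
            h=cv2.approxPolyDP(cv2.convexHull(cv2.findNonZero((l==q).astype(np.uint8))),2,True)[:,0];print(n,st[q,4],h.tolist())
    print('expected standing, centre y .053: ',[tuple(np.round(proj(i,O+RK@np.array(P))).astype(int).tolist()) for P in([.019,-.012,.128],[.019,.118,.128],[0,-.012,.036],[0,.118,.036])])
E
```

```text
expected standing, centre y .053:  [(334, 128), (283, 119), (332, 145), (284, 138)]
side 527 [[271, 194], [244, 213], [238, 188], [266, 170]]
side 219 [[339, 238], [338, 244], [312, 244], [323, 232]]
expected standing, centre y .053:  [(273, 163), (247, 182), (278, 187), (254, 207)]
wrist 12483 [[264, 278], [258, 270], [243, 27], [266, 25], [312, 72], [312, 231], [278, 274]]
expected standing, centre y .053:  [(244, -115), (265, 259), (311, 5), (312, 202)]
```

The finger passed in front of the plate, which hasn't moved; the closed tips are thinner than I assumed. I'll back off and shift 8 mm towards the rail.

```bash
python3 -m creep '[[-0.02,0,0,0,0,0],[-0.02,0,0,0,0,0],[-0.016,0,0,0,0,0],[0,-0.004,0,0,0,0],[0,-0.004,0,0,0,0],[0,0,0,0,0,0]]'
python3 -m creep '[[0.004,0,0,0,0,0],[0.004,0,0,0,0,0],[0.004,0,0,0,0,0],[0.004,0,0,0,0,0],[0.004,0,0,0,0,0],[0.004,0,0,0,0,0],[0.004,0,0,0,0,0],[0.004,0,0,0,0,0]]'
cat >> h.py <<'E'
def side():
    i=robot.get_image('side');m=cv2.inRange(cv2.cvtColor(i['color'],cv2.COLOR_RGB2HSV),(3,170,90),(22,255,255));k=np.zeros_like(m);k[130:226,220:335]=m[130:226,220:335]
    N,l,st,ce=cv2.connectedComponentsWithStats(k)
    for q in range(1,N):
        if st[q,4]>40:
            h=cv2.approxPolyDP(cv2.convexHull(cv2.findNonZero((l==q).astype(np.uint8))),2,True)[:,0];print('side',st[q,4],h.tolist())
    f=lambda c,z,x:[np.round(proj(i,O+RK@np.array(P))).astype(int).tolist() for P in([x,c-.065,z+.094],[x+.0,c+.065,z+.094])]
    print({c:f(c,.034,.014) for c in(.093,.05,0,-.067)},'dropped',f(-.067,.01,.014))
E
python3 - <<'E'
from h import *
where();side()
E
```

```text
time_s: 23.95
ee_pos: [0.6861, 0.1133, 0.0774]
tool_rot: [-2.01, 2.413, -0.002]
wrist_force: [0.3, -0.7, -0.0]
width: -0.0002
grasp_force: 0.0
time_s: 24.75
ee_pos: [0.6794, 0.0841, 0.0778]
tool_rot: [-2.012, 2.409, 0.001]
wrist_force: [-0.3, 0.7, 0.6]
width: -0.0003
grasp_force: 0.4
t 24.75 rack tcp [0.0043 0.1536 0.0778] z [ 0.001  0.002 -1.   ] y [-1.     0.001 -0.001] f [-0.4  0.6  0.6] w -0.0003 q [ 0.23  0.91 -0.75  1.44  0.67  1.05  2.29]
side 577 [[268, 168], [275, 191], [248, 211], [245, 199], [255, 176]]
{0.093: [[266, 169], [240, 189]], 0.05: [[275, 164], [249, 182]], 0: [[284, 157], [259, 175]], -0.067: [[296, 148], [272, 165]]} dropped [[296, 154], [272, 171]]
```

The plate is moving with the finger now. Continuing.

```bash
for k in 1; do python3 -m creep '[[0.005,0,0,0,0,0],[0.005,0,0,0,0,0],[0.005,0,0,0,0,0],[0.005,0,0,0,0,0],[0.005,0,0,0,0,0],[0.005,0,0,0,0,0],[0.005,0,0,0,0,0],[0.005,0,0,0,0,0],[0.005,0,0,0,0,0],[0.005,0,0,0,0,0]]'; done
python3 - <<'E'
from h import *
where();side()
E
python3 -m creep '[[0.005,0,0,0,0,0],[0.005,0,0,0,0,0],[0.005,0,0,0,0,0],[0.005,0,0,0,0,0],[0.005,0,0,0,0,0],[0.005,0,0,0,0,0],[0.005,0,0,0,0,0],[0.005,0,0,0,0,0]]'
python3 - <<'E'
from h import *
where();side()
E
```

```text
time_s: 25.8
ee_pos: [0.6705, 0.0347, 0.0778]
tool_rot: [-2.013, 2.409, 0.001]
wrist_force: [0.2, 0.9, -0.2]
width: -0.0
grasp_force: 0.6
t 25.8 rack tcp [0.0043 0.1034 0.0778] z [ 0.001  0.002 -1.   ] y [-1.     0.001 -0.001] f [ 0.   0.9 -0.2] w -0.0 q [ 0.31  0.9  -0.76  1.48  0.68  1.03  2.35]
side 535 [[278, 161], [284, 184], [258, 203], [256, 191], [265, 169]]
{0.093: [[266, 169], [240, 189]], 0.05: [[275, 164], [249, 182]], 0: [[284, 157], [259, 175]], -0.067: [[296, 148], [272, 165]]} dropped [[296, 154], [272, 171]]
time_s: 26.65
ee_pos: [0.6631, -0.0055, 0.0773]
tool_rot: [-2.013, 2.411, 0.0]
wrist_force: [0.5, -0.3, -0.5]
width: 0.0003
grasp_force: 0.0
t 26.65 rack tcp [0.0041 0.0626 0.0773] z [ 0.001  0.001 -1.   ] y [-1.     0.001 -0.001] f [ 0.5 -0.3 -0.5] w 0.0003 q [ 0.38  0.89 -0.76  1.51  0.68  1.02  2.4 ]
side 416 [[290, 162], [289, 180], [275, 191], [264, 193], [267, 177], [275, 164]]
{0.093: [[266, 169], [240, 189]], 0.05: [[275, 164], [249, 182]], 0: [[284, 157], [259, 175]], -0.067: [[296, 148], [272, 165]]} dropped [[296, 154], [272, 171]]
```

The leading corner is tipping into the bay. I'll go on, slower.

```bash
python3 -m creep '[[0.003,0,0,0,0,0],[0.003,0,0,0,0,0],[0.003,0,0,0,0,0],[0.003,0,0,0,0,0],[0.003,0,0,0,0,0],[0.003,0,0,0,0,0],[0.003,0,0,0,0,0],[0.003,0,0,0,0,0]]'
python3 -m creep '[[0.003,0,0,0,0,0],[0.003,0,0,0,0,0],[0.003,0,0,0,0,0],[0.003,0,0,0,0,0],[0.003,0,0,0,0,0]]'
python3 - <<'E'
from h import *
where();side()
E
```

```text
time_s: 27.5
ee_pos: [0.6591, -0.0282, 0.0775]
tool_rot: [-2.013, 2.409, 0.001]
wrist_force: [0.6, 0.5, 0.2]
width: 0.0001
grasp_force: 0.2
time_s: 28.0
ee_pos: [0.6564, -0.043, 0.0775]
tool_rot: [-2.013, 2.409, 0.001]
wrist_force: [-1.0, 0.4, -0.8]
width: 0.0002
grasp_force: 0.3
t 28.0 rack tcp [0.0041 0.0244 0.0775] z [ 0.001  0.002 -1.   ] y [-1.     0.001 -0.001] f [-1.   0.2 -0.8] w 0.0002 q [ 0.44  0.89 -0.77  1.53  0.69  1.01  2.44]
side 413 [[294, 157], [295, 175], [270, 192], [270, 180], [275, 171], [286, 159]]
{0.093: [[266, 169], [240, 189]], 0.05: [[275, 164], [249, 182]], 0: [[284, 157], [259, 175]], -0.067: [[296, 148], [272, 165]]} dropped [[296, 154], [272, 171]]
```

```bash
python3 -m creep '[[0.003,0,0,0,0,0],[0.003,0,0,0,0,0],[0.002,0,0,0,0,0],[0.002,0,0,0,0,0],[0,0,0,0,0,0]]'
python3 - <<'E'
from h import *
where();side()
E
python3 -m creep '[[0.002,0,0,0,0,0],[0.002,0,0,0,0,0],[0,0,0,0,0,0]]'
python3 - <<'E'
from h import *
where();side()
E
```

```text
time_s: 28.55
ee_pos: [0.6546, -0.0533, 0.0774]
tool_rot: [-2.012, 2.411, 0.0]
wrist_force: [0.8, 0.1, -0.3]
width: 0.0002
grasp_force: 0.0
t 28.55 rack tcp [0.0042 0.0139 0.0774] z [ 0.001  0.001 -1.   ] y [-1.     0.002 -0.001] f [ 0.8  0.2 -0.3] w 0.0002 q [ 0.46  0.88 -0.77  1.53  0.69  1.01  2.46]
side 404 [[296, 156], [296, 174], [272, 191], [272, 179], [277, 170], [288, 158]]
{0.093: [[266, 169], [240, 189]], 0.05: [[275, 164], [249, 182]], 0: [[284, 157], [259, 175]], -0.067: [[296, 148], [272, 165]]} dropped [[296, 154], [272, 171]]
time_s: 28.9
ee_pos: [0.6539, -0.057, 0.0774]
tool_rot: [-2.012, 2.41, 0.0]
wrist_force: [-0.3, 1.2, -0.0]
width: 0.0001
grasp_force: 0.1
t 28.9 rack tcp [0.0041 0.0102 0.0774] z [ 0.001  0.002 -1.   ] y [-1.     0.002 -0.001] f [-0.6  1.1 -0. ] w 0.0001 q [ 0.46  0.88 -0.77  1.53  0.69  1.01  2.46]
side 408 [[296, 155], [298, 173], [274, 191], [273, 178], [277, 170], [288, 158]]
{0.093: [[266, 169], [240, 189]], 0.05: [[275, 164], [249, 182]], 0: [[284, 157], [259, 175]], -0.067: [[296, 148], [272, 165]]} dropped [[296, 154], [272, 171]]
```

```bash
python3 -m creep '[[0.002,0,0,0,0,0],[0.001,0,0,0,0,0],[0,0,0,0,0,0]]'; python3 -m creep '[[0.001,0,0,0,0,0],[0.001,0,0,0,0,0],[0,0,0,0,0,0]]'
python3 - <<'E'
from h import *
where();side()
E
```

```text
time_s: 29.25
ee_pos: [0.6534, -0.0598, 0.0774]
tool_rot: [-2.012, 2.41, 0.001]
wrist_force: [-0.1, 0.3, -0.1]
width: 0.0001
grasp_force: 0.1
time_s: 29.55
ee_pos: [0.653, -0.0617, 0.0774]
tool_rot: [-2.012, 2.41, 0.001]
wrist_force: [0.9, 0.9, 0.3]
width: -0.0002
grasp_force: 0.2
t 29.55 rack tcp [0.0041 0.0054 0.0774] z [ 0.001  0.002 -1.   ] y [-1.     0.001 -0.001] f [0.8 1.  0.3] w -0.0002 q [ 0.47  0.88 -0.77  1.53  0.69  1.01  2.47]
side 395 [[298, 155], [299, 172], [274, 190], [273, 178], [278, 169], [290, 157]]
{0.093: [[266, 169], [240, 189]], 0.05: [[275, 164], [249, 182]], 0: [[284, 157], [259, 175]], -0.067: [[296, 148], [272, 165]]} dropped [[296, 154], [272, 171]]
```

```bash
python3 -m creep '[[-0.01,0,0,0,0,0],[-0.02,0,0,0,0,0],[-0.04,0,0,0,0,0],[0,0,-0.04,0,0,0],[0,0,-0.05,0,0,0],[0,0,-0.05,0,0,0],[0,0,0,0,0,0]]'
python3 - <<'E'
from h import *
where();side()
i=robot.get_image('side');t=robot.get_image('top')
a=cv2.resize(i['color'][130:230,230:330,::-1],None,fx=4,fy=4,interpolation=cv2.INTER_CUBIC);b=cv2.resize(t['color'][100:200,300:400,::-1],None,fx=4,fy=4,interpolation=cv2.INTER_CUBIC)
cv2.imwrite('pics/e.png',np.hstack([a,b]))
E
```

```text
time_s: 30.3
ee_pos: [0.6694, 0.0107, 0.2267]
tool_rot: [-2.004, 2.398, -0.01]
wrist_force: [-0.1, 0.6, 0.1]
width: -0.0003
grasp_force: 0.0
t 30.3 rack tcp [0.0075 0.0796 0.2267] z [ 0.016  0.009 -1.   ] y [-1.     0.001 -0.016] f [-0.2  0.6  0.1] w -0.0003 q [ 0.38  0.75 -0.85  1.34  0.56  1.28  2.48]
side 512 [[298, 155], [299, 172], [274, 190], [273, 164]]
{0.093: [[266, 169], [240, 189]], 0.05: [[275, 164], [249, 182]], 0: [[284, 157], [259, 175]], -0.067: [[296, 148], [272, 165]]} dropped [[296, 154], [272, 171]]
```

View pics/e.png

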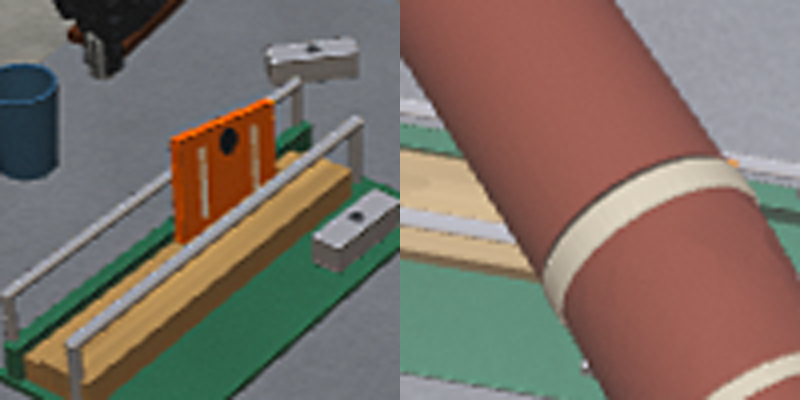

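The side view shows the leading end down but the trailing corner (273,164) still up on the groove floor. It needs a few more millimetres.

```bash
python3 - <<'E'
from h import *
print(row(target([.0042,.04,.15],[0,0,-1],[-1,0,0])))
E
python3 -m creep '[[0.01,0.003,0.03,-0.016,0.009,0],[0.01,0,0.04,0,0,0],[0.01,0,0.04,0,0,0],[0.01,0,0.02,0,0,0],[0,0,0.02,0,0,0],[0,0,0,0,0,0]]'
python3 - <<'E'
from h import *
where();print(row(target([.0042,.012,.077],[0,0,-1],[-1,0,0])))
E
```

```text
[0.0356, -0.0006, 0.0672, -0.0006, 0.001, -0.0005]
time_s: 31.05
ee_pos: [0.6493, -0.0336, 0.0622]
tool_rot: [1.998, -2.393, -0.02]
wrist_force: [-0.4, 0.6, 0.3]
width: -0.0001
grasp_force: 0.0
t 31.05 rack tcp [-0.0045  0.0324  0.0622] z [-0.026 -0.01  -1.   ] y [-1.     0.001  0.026] f [-0.5  0.5  0.3] w -0.0001 q [ 0.41  0.9  -0.75  1.53  0.69  1.02  2.42]
[0.0206, -0.0083, -0.0148, 0.0255, -0.0102, -0.0011]
```

```bash
python3 -m creep '[[0.003,-0.0075,-0.006,0.025,-0.01,0],[0.004,0,0,0,0,0],[0.004,0,0,0,0,0],[0.004,0,0,0,0,0],[0.004,0,0,0,0,0],[0.003,0,0,0,0,0],[0.003,0,0,0,0,0],[0,0,0,0,0,0]]'
python3 - <<'E'
from h import *
where();side()
E
python3 -m creep '[[0.002,0,0,0,0,0],[0.002,0,0,0,0,0],[0.002,0,0,0,0,0],[0,0,0,0,0,0]]'
python3 - <<'E'
from h import *
where();side()
E
```

```text
time_s: 31.85
ee_pos: [0.6563, -0.0589, 0.0736]
tool_rot: [-2.008, 2.406, -0.01]
wrist_force: [0.5, 0.2, 0.5]
width: 0.0001
grasp_force: 0.0
t 31.85 rack tcp [0.0069 0.0088 0.0736] z [ 0.01   0.002 -1.   ] y [-1.     0.002 -0.01 ] f [0.5 0.3 0.5] w 0.0001 q [ 0.46  0.89 -0.77  1.54  0.7   1.    2.46]
side 397 [[298, 155], [299, 172], [274, 190], [273, 179], [277, 170], [289, 157]]
{0.093: [[266, 169], [240, 189]], 0.05: [[275, 164], [249, 182]], 0: [[284, 157], [259, 175]], -0.067: [[296, 148], [272, 165]]} dropped [[296, 154], [272, 171]]
time_s: 32.3
ee_pos: [0.6553, -0.0642, 0.0735]
tool_rot: [-2.008, 2.405, -0.009]
wrist_force: [-0.2, 0.6, 0.5]
width: -0.0
grasp_force: 0.4
t 32.3 rack tcp [0.0068 0.0034 0.0735] z [ 0.01   0.003 -1.   ] y [-1.     0.001 -0.01 ] f [-0.3  0.5  0.5] w -0.0 q [ 0.47  0.89 -0.77  1.54  0.7   0.99  2.47]
side 391 [[297, 154], [299, 172], [275, 190], [274, 178], [278, 170], [290, 157]]
{0.093: [[266, 169], [240, 189]], 0.05: [[275, 164], [249, 182]], 0: [[284, 157], [259, 175]], -0.067: [[296, 148], [272, 165]]} dropped [[296, 154], [272, 171]]
```

```bash
python3 -m creep '[[0.002,0,0,0,0,0],[0.002,0,0,0,0,0],[0,0,0,0,0,0]]'
python3 -m creep '[[0.002,0,0,0,0,0],[0.002,0,0,0,0,0],[0,0,0,0,0,0]]'
python3 - <<'E'
from h import *
where();side()
E
```

```text
time_s: 32.65
ee_pos: [0.6554, -0.0641, 0.0747]
tool_rot: [-2.008, 2.398, -0.005]
wrist_force: [-0.2, 4.5, 0.7]
width: -0.0003
grasp_force: 2.7
time_s: 32.95
ee_pos: [0.6556, -0.0647, 0.0757]
tool_rot: [-2.007, 2.392, -0.002]
wrist_force: [0.5, 9.2, 3.1]
width: 0.0
grasp_force: 4.4
t 32.95 rack tcp [0.0072 0.0029 0.0757] z [ 0.013  0.014 -1.   ] y [-1.    -0.003 -0.013] f [-1.2  9.1  3.1] w 0.0 q [ 0.48  0.89 -0.77  1.54  0.69  0.99  2.48]
side 404 [[297, 154], [300, 171], [276, 190], [275, 176], [278, 169]]
{0.093: [[266, 169], [240, 189]], 0.05: [[275, 164], [249, 182]], 0: [[284, 157], [259, 175]], -0.067: [[296, 148], [272, 165]]} dropped [[296, 154], [272, 171]]
```

Force rose to 9 N, so it is against the bay's end. I'll back off and measure.

```bash
python3 -m creep '[[-0.004,0,0,0,0,0],[-0.006,0,0,0,0,0],[-0.02,0,0,0,0,0],[-0.03,0,0,0,0,0],[0,0,-0.03,0,0,0],[0,0,-0.05,0,0,0],[0,0,0,0,0,0]]'
python3 - <<'E'
from h import *
where();side()
E
```

```text
time_s: 33.7
ee_pos: [0.668, -0.0125, 0.161]
tool_rot: [-2.0, 2.398, -0.022]
wrist_force: [0.6, 0.7, 0.5]
width: 0.0002
grasp_force: 0.0
t 33.7 rack tcp [0.0102 0.0565 0.161 ] z [ 0.023  0.005 -1.   ] y [-1.     0.003 -0.023] f [0.5 0.8 0.5] w 0.0002 q [ 0.41  0.8  -0.82  1.44  0.62  1.14  2.46]
side 446 [[297, 155], [300, 171], [276, 190], [273, 171]]
{0.093: [[266, 169], [240, 189]], 0.05: [[275, 164], [249, 182]], 0: [[284, 157], [259, 175]], -0.067: [[296, 148], [272, 165]]} dropped [[296, 154], [272, 171]]
```

Both top corners now sit at the dropped level: (297,155) and (273,171). I'll raise the arm clear and triangulate with the wrist camera.

```bash
python3 -m creep '[[0,0,-0.04,0,0,0],[0,0,-0.04,0,0,0],[0,0,-0.03,0,0,0],[0,0,0,0,0,0],[0,0,0,0,0,0]]'
python3 - <<'E'
from h import *
where();A=cur();i=robot.get_image('wrist');i['T']=A@np.array(i['T_tool_cam']);s=robot.get_image('side');side()
m=cv2.inRange(cv2.cvtColor(i['color'],cv2.COLOR_RGB2HSV),(3,170,90),(25,255,255))
N,l,st,ce=cv2.connectedComponentsWithStats(m)
for q in range(1,N):
    if st[q,4]>150:
        h=cv2.approxPolyDP(cv2.convexHull(cv2.findNonZero((l==q).astype(np.uint8))),2,True)[:,0];print(st[q,4],h.tolist(),[np.round(RK.T@(onz(i,*map(float,p),.105)-O),3)[:2].tolist() for p in h])
print('expect',[np.round(proj(i,O+RK@np.array(P))).tolist() for P in([.012,-.132,.104],[.012,-.002,.104])])
# rack y/z of side-view top corners on the plate's plane x=.012
for p in((297,155),(273,171)):
    o,d=ray(s,*p);o=RK.T@(o-O);d=RK.T@d;print(p,np.round(o+d*(.010-o[0])/d[0],4))
E
```

```text
time_s: 34.25
ee_pos: [0.6623, -0.0145, 0.2632]
tool_rot: [-2.008, 2.408, -0.011]
wrist_force: [-0.2, -0.2, -1.2]
width: -0.0001
grasp_force: 0.0
t 34.25 rack tcp [0.0049 0.0536 0.2632] z [ 0.01  0.   -1.  ] y [-1.     0.002 -0.01 ] f [-0.2 -0.3 -1.2] w -0.0001 q [ 0.41  0.72 -0.86  1.3   0.54  1.35  2.53]
side 444 [[297, 155], [300, 171], [276, 190], [273, 171]]
{0.093: [[266, 169], [240, 189]], 0.05: [[275, 164], [249, 182]], 0: [[284, 157], [259, 175]], -0.067: [[296, 148], [272, 165]]} dropped [[296, 154], [272, 171]]
2396 [[306, 131], [305, 0], [313, 0], [326, 28], [325, 129]] [[0.018, -0.006], [0.018, -0.133], [0.01, -0.133], [-0.004, -0.108], [-0.003, -0.008]]
2541 [[538, 165], [532, 209], [474, 213], [469, 211], [473, 169]] [[-0.248, 0.033], [-0.253, 0.086], [-0.184, 0.091], [-0.178, 0.088], [-0.175, 0.037]]
expect [[311.0, 1.0], [311.0, 134.0]]
(297, 155) [ 0.01   -0.1339  0.1007]
(273, 171) [ 1.000e-02 -1.000e-04  1.076e-01]
```

```bash
python3 -c "
from plant import robot
print(robot.close_job())"
```

```text
the job is handed in; nothing more can be done
None
```

I tipped the template back onto the rear rail, slid it along the groove until it dropped into the bay (foot about 10 mm above the table by camera), left it standing alone, and handed the job in at about 34 s; no verdict came back.

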